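# Clamp the turned shaft in the vee block with its stirrup

### The job

Clamp the turned shaft where it lies in the big vee block: hang the stirrup that belongs to this block (the larger of the two) over the long free end of the shaft, slide it along so that its two feet run into the grooves in the sides of the block, and bring it to the middle of the block. Then nip its knob up clockwise, taking as many fresh holds as it needs, until the pad grips the shaft firmly between stirrup and vee; go by feel and do not force it, for the shaft is finished work and must not be bruised. Leave the shaft where it lies and the small stirrup, the dividers and the little brass tin alone.

Things in the scene. Friction and masses are not known exactly. Their poses are not given: they have to be found in the camera images.
- v_block: steel vee block, fixed, 70 mm wide (its x), 110 mm long (its y, along the vee), 60 mm high; origin at the centre of its underside, on the bench. A groove runs the whole length of each side, open at both ends, 16 to 36 mm above the bench and 8 mm deep (backs of the grooves 54 mm apart).
- shaft: turned steel shaft, 1.2 kg, lying loose in the vee of the block; origin on its axis, 57 mm above the bench; its y runs along the shaft to its long free end, on the block's +y side. Top of the shaft 73 mm above the bench.
- shaft_mid (a point): middle of the shaft's length, on its axis. Shaft 200 mm long, 32 mm in diameter, 24 mm for the last 20 mm at its -y end; the long end overhangs the block by 60 to 70 mm.
- stirrup: larger stirrup clamp, dark steel, bright knob, 0.45 kg, loose, standing on its feet; origin midway between the feet, on their underside (heights below count from there). Upside-down U in its x-z plane: 96 mm wide (x), 26 mm thick (y). Legs 76 mm apart inside, each with a foot turned inwards, 8 mm high, 8 mm long, 60 mm between the feet. Bridge at height 57 to 76 mm.
- stirrup_mid (a point): same stirrup, point half-way up, height 57 mm, same axes. A round pad, 18 mm across, hangs on a screw under the bridge; its underside starts anywhere at height 47 to 52.6 mm (unknown). With the feet drawn up to the roof of the grooves the pad meets the shaft at height 45 mm; until then the stirrup, left alone, hangs on its pad that much lower.
- knob_mid (a point): middle of the stirrup's round knurled knob, over the bridge: 24 mm across, upright axis, height 86 to 114 mm; the stirrup can be carried by it. Clockwise from above drives the pad down 2.5 mm per radian. Moment to turn: 0.1 N m, plus 0.0025 N m per newton of pad pressure; held still, up to 0.2 N m less is felt. Left alone it eases back to 40 N. Over 150 N bruises the shaft.
- small_stirrup: stirrup clamp of the same shape, two thirds of the size (65 mm wide, 78 mm high), for another block, standing on its feet; origin midway between them. A bystander.
- dividers: pair of steel dividers lying on the bench, 54 x 164 x 8 mm, origin at the centre of the underside. A bystander.
- brass_tin: open brass tin, 58 mm across, 39 mm high, origin at the centre of its underside. A bystander.
Not all that is in view belongs to the job. What is shaped like the stirrup but red or white is not meant.

How it is judged:
By the outcome, as a careful person would: the job done as asked, in the order asked, and still so for the second after the job is handed in, with the robot touching nothing.
It also fails if it takes over 72 s, if anything falls off the work surface, if the arm or the gripper's body presses on something with over 40 N, if the wrist force passes 120 N, or if a joint passes its speed limit or range.

### The arm

A 6-joint arm with a two-finger parallel gripper is mounted at the origin on a cart in front of the work surface, level with it; the furniture and walls round the work are solid. World frame = base frame: x ahead of the robot, y to its left, z up, the work surface at z = 0. Lengths are in m, angles in rad, forces in N, time in s.
With the tool pointing down it reaches from about 0.425 to 0.95 m from the base axis. Payload 14.7 kg.
Tool frame: the origin (TCP) lies between the finger pads; the fingertips stand 14 mm ahead of it and the grasp point (between the pads) lies 5 mm behind it; x points along the fingers, z is the direction in which the jaws open and shut, and the axes are right-handed (so a half turn about x gives the same grasp; the last joint's range is limited). The gripper opens to 85 mm and grips with 20 to 120 N. Pads are 22 mm wide; open, the fingers measure 114 mm over their backs; the gripper's body (76 mm by 85 mm) begins 54 mm behind the grasp point. The pads swing forward as they close: fully open they stand 13 mm farther back than shut.
Start: joints at [1.121, 0.48, 1.596, -0, 1.065, -0.047], TCP at [0.255, 0.598, 0.245] pointing down, gripper open.
Joint ranges: [-2.75, 2.75], [-0.82, 2.05], [0.23, 2.67], [-1.56, 4.7], [0.09, 2.69], [-2.92, 2.92]. Speed limits (rad/s): [1.89, 1.89, 2.39, 3.01, 3.01, 3.01].

### API

Orientations are given as a unit quaternion [w, x, y, z].
In Python, from cell import monitor, cams, workorder gives the robot as it stands.
- The arm moves only by the tool arm_command, never from a script. Its argument "motion" is a list that holds one entry, the list of rows, each a list of 4 numbers: the shift along the world's x, y, z in m, then the turn about the world's z in rad. A call has 1 to 8 rows; each row shifts and turns the commanded pose from where the row before left it; what a row does not reach is not made up. A row lasts 1/12 s, in which the tool goes at most 41.7 mm and 7.16 degrees, less where a joint would pass 70% of its speed; a pose out of reach is approached as far as the arm can. A call with a gripper value outside its range is refused whole. "hand" is the gripper's target within -1 to 1 (fully open at 1, half-way at 0, shut at -1), set as the call begins (left out, the last holds). The fingers move at their own pace and stop on an object; "squeeze" is the grip in N (left out, the last holds). Time passes only in rows, so rows that do not move let the fingers close. It gives the time, the measured TCP pose, the force and the opening at its end, in the units of the state.
- monitor.read_state(): the state, without advancing time (a new reading comes with each control period).
- cams.read_camera(name): name is "scene" or "top" or "wrist"; returns a dict with "color" (400x640x3 uint8, red, green, blue), "depth" (400x640 float32, m along the optical axis (not along the pixel's ray), 0 where there is no reading), "K" (3x3 intrinsics, pixels), "dist_coeffs" ([k1, k2, p1, p2, k3] as OpenCV has them; the pictures are not rectified), "world_to_cam" (4x4, takes a point from world to camera coordinates). Camera axes: x right, y down, z forward; pixel columns grow to the right and rows downward; lengths in m; the calibration is good to about 2 mm. A picture is of the moment at which its call begins.
- workorder.hand_in(): hands the job in, once; it reports no verdict.
Trained networks look in a picture, given as the dict that the camera call returned (one of the last four; its "shot" number tells which), for a name from the list of things; names that differ only in an ending like _2 or _b are one class to them, and where a whole thing is asked for, a point or a joint stands for the part that bears it (a point fixed in the world has none). Each returns a list of dicts, best first, with "confidence" (0 to 1); they miss things now and then, are a little off and sometimes report something else, mostly with a low value. They report only what shows in the picture. A call takes as long as a camera call. They do not tell look-alikes from the thing itself.
- cams.look_for(picture, label): "box" ([left, top, width, height] as shares, 0 to 1, of the picture: columns of its width, rows of its height, round what is visible of it).
- cams.regions_of(picture, label): "pixels" (400x640 bool, what is visible of it) and "box" ([left, top, width, height] as shares, 0 to 1, of the picture: columns of its width, rows of its height, round what is visible of it).
- cams.spot_point(picture, label): "position" ([row, column] as shares, 0 to 1, of the picture: columns of its width, rows of its height: a listed point, or the origin of a listed thing).
The state is a dict: "clock": time; "qpos": joint angles; "joint_velocities": joint speeds; "joint_torque": joint torques, N m; "ee_pos": TCP position; "orientation": TCP orientation; "ft_force": force on the tool from outside, world axes, zero at the start; "wrist_torque": the same for the moment, N m; "gripper_width": opening from 0.0 (shut) to 1.0 (fully open).
Only numpy, scipy, OpenCV 4.12 (cv2) and the standard library are available. Lean on these libraries where they do the work, as an engineer would, in place of code of your own. Each camera call takes 0.05 s, during which the arm holds its last target. There are 200 camera calls.

## Working session

There is one attempt and no reset: what is moved stays moved. The work goes in short steps, Python scripts to look and compute and a tool call to move; the robot and the scene stay as the last step left them, time stands still between calls to the robot, and variables do not carry over. Pictures are saved under pics/ and viewed, about 8 in all and at most 12, crops included, and the job is handed in when it is done.

Besides the shell and the picture viewer there is one more tool, called after "Request:" as a command line: name --argument value ..., lists and objects as JSON in quotes. arm_command: Moves the arm, as the interface text tells. Its arguments: {"type":"object","properties":{"motion":{"type":"array","items":{"type":"array","items":{"type":"array","items":{"type":"number"}}}},"hand":{"type":"number"},"squeeze":{"type":"number"}},"required":["motion"]}

```bash
ls; mkdir -p pics
cat > h.py <<'E'
import numpy as np, cv2
from cell import monitor, cams, workorder
def ray(p,u,v):
    x,y=cv2.undistortPoints(np.array([[[u,v]]],float),p["K"],np.array(p["dist_coeffs"],float))[0,0]
    T=np.linalg.inv(np.array(p["world_to_cam"])); return T[:3,3],T[:3,:3]@np.array([x,y,1.])
def atz(p,u,v,z):
    o,d=ray(p,u,v); return o+d*(z-o[2])/d[2]
def atd(p,u,v):
    o,d=ray(p,u,v); D=p["depth"]; r,c=int(round(v)),int(round(u)); w=D[max(r-1,0):r+2,max(c-1,0):c+2]; w=w[w>0]
    return o+d*np.median(w) if len(w) else None
def tri(obs):
    A=np.zeros((3,3));b=np.zeros(3)
    for p,u,v in obs:
        o,d=ray(p,u,v); d=d/np.linalg.norm(d); M=np.eye(3)-np.outer(d,d); A+=M;b+=M@o
    return np.linalg.solve(A,b)
def save(p,name,box=None,s=1):
    im=p["color"][...,::-1]
    if box: im=im[box[1]:box[3],box[0]:box[2]]
    cv2.imwrite("pics/"+name,cv2.resize(im,None,fx=s,fy=s,interpolation=cv2.INTER_CUBIC))
E
python3 - <<'E'
from h import *
P={n:cams.read_camera(n) for n in("scene","top")}
for n,p in P.items():
    save(p,n+"0.png")
    print(n, np.linalg.inv(p["world_to_cam"])[:3,3].round(3))
    for l in("v_block","shaft","shaft_mid","stirrup","stirrup_mid","knob_mid","small_stirrup","dividers","brass_tin"):
        for d in cams.spot_point(p,l)[:4]:
            r,c=d["position"]; u,v=c*640,r*400
            a=atd(p,min(u,638),min(v,398)); print(l,round(d["confidence"],2),round(u),round(v),None if a is None else a.round(3))
cv2.imwrite("pics/both0.png",cv2.resize(np.vstack([P["scene"]["color"],P["top"]["color"]])[...,::-1],(480*1,600)))
print(monitor.read_state())
E
```

```text
pics
scene [-0.069 -1.153  0.769]
v_block 0.91 332 228 [ 0.478 -0.073  0.036]
v_block 0.57 380 266 [ 0.533 -0.242 -0.001]
shaft 0.73 334 212 [ 0.499 -0.044  0.069]
shaft 0.15 334 205 [ 0.515 -0.016  0.073]
shaft_mid 0.8 332 208 [ 0.502 -0.024  0.071]
shaft_mid 0.74 383 249 [ 0.524 -0.267  0.068]
stirrup 0.93 381 268 [ 0.531 -0.251 -0.   ]
stirrup 0.93 408 292 [ 0.538 -0.364 -0.003]
stirrup 0.61 308 197 [ 0.525  0.192 -0.002]
stirrup_mid 0.81 408 277 [ 0.521 -0.383  0.062]
stirrup_mid 0.58 382 251 [ 0.522 -0.267  0.063]
stirrup_mid 0.56 310 176 [0.53  0.182 0.076]
knob_mid 0.87 410 260 [ 0.523 -0.38   0.107]
knob_mid 0.84 388 235 [ 0.536 -0.263  0.105]
knob_mid 0.68 309 169 [0.527 0.188 0.102]
small_stirrup 0.56 308 185 [0.558 0.265 0.001]
small_stirrup 0.46 386 233 [ 0.532 -0.263  0.111]
dividers 0.56 342 303 [ 0.377 -0.331 -0.002]
brass_tin 0.75 331 208 [ 0.501 -0.022  0.068]
brass_tin 0.62 255 184 [0.389 0.317 0.021]
top [ 0.386 -0.002  1.377]
v_block 0.8 337 179 [ 0.506 -0.03   0.073]
shaft 0.94 330 177 [ 0.513 -0.011  0.071]
shaft 0.73 330 177 [ 0.512 -0.01   0.071]
shaft_mid 0.7
[... 630 characters left out ...]
5 217 [0.395 0.343 0.001]
{'clock': 1.0, 'qpos': array([ 1.12138645e+00,  4.80184833e-01,  1.59633955e+00, -1.27564762e-05,
        1.06509788e+00, -4.65940218e-02]), 'joint_velocities': array([0.00098214, 0.00149238, 0.00160319, 0.00093711, 0.00243649,
       0.00018033]), 'joint_torque': array([ 5.63353955e-03, -9.50484324e+01, -4.30659986e+01, -1.61014054e-05,
        7.45129910e-04,  3.80498534e-05]), 'ee_pos': array([0.25477538, 0.5979575 , 0.24529164]), 'orientation': array([ 0.58990927, -0.38987902,  0.58992321,  0.38986152]), 'ft_force': array([-0.16579825,  0.13393409, -0.34002932]), 'wrist_torque': array([-0.00973576, -0.01311608,  0.01172686]), 'gripper_width': 1.0017681104839917}
```

View pics/scene0.png

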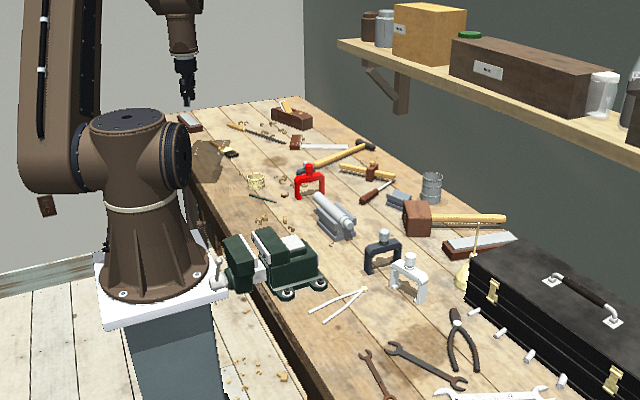

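View pics/top0.png

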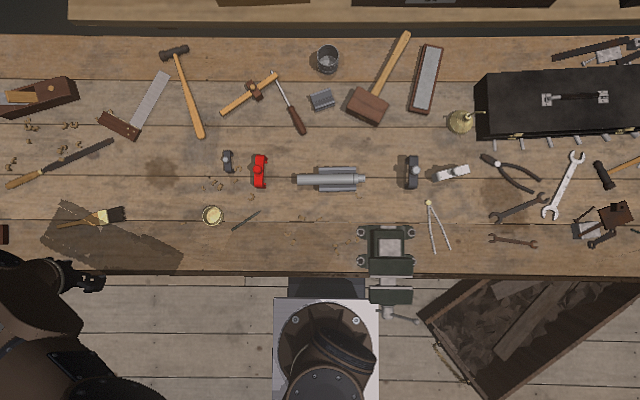

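Candidates: dark stirrup, scene (382,250) / top (412,171); red one, (309,180) / (260,170); white one, (408,277) / (450,172); small dark one, scene (~308,185, hidden) / top (227,160). I choose the dark one at top (412,171). The shaft's narrow end is on the right (‑y) and its long end on the left (+y), top (297,180).

```bash
cat >> h.py <<'E'
def cloud(p,mask):
    D=p["depth"]; r,c=np.nonzero(mask&(D>0))
    xy=cv2.undistortPoints(np.stack([c,r],1)[:,None].astype(float),p["K"],np.array(p["dist_coeffs"],float))[:,0]
    z=D[r,c]; C=np.c_[xy*z[:,None],z]; T=np.linalg.inv(np.array(p["world_to_cam"])); return C@T[:3,:3].T+T[:3,3]
def rect(pts):
    (c,s,a)=cv2.minAreaRect((pts[:,:2]*1000).astype(np.float32)); return np.round(c,1),np.round(s,1),round(a,1)
E
python3 - <<'E'
from h import *
p=cams.read_camera("top"); s=cams.read_camera("scene")
save(s,"crop1.png",(290,150,450,320),3.5)
A=cloud(p,np.ones((400,640),bool))
def sel(x0,x1,y0,y1,z0,z1): return A[(A[:,0]>x0)&(A[:,0]<x1)&(A[:,1]>y0)&(A[:,1]<y1)&(A[:,2]>z0)&(A[:,2]<z1)]
b=(.43,.58,-.16,.14)
print("block+shaft",rect(sel(*b,.03,.09)))
q=sel(*b,.068,.09); print("shaft top",rect(q),np.median(q[:,2]),q[:,1].min(),q[:,1].max()); print(np.polyfit(q[:,1],q[:,0],1))
q=sel(*b,.052,.063);print("blk top",rect(q),np.percentile(q[:,1],[2,98]),np.percentile(q[:,0],[2,98]))
b=(.44,.62,-.30,-.19)
print("stirrup bridge",rect(sel(*b,.06,.09)),np.median(sel(*b,.065,.085)[:,2])); q=sel(*b,.1,.13); print("knob",rect(q),np.median(q,0),len(q))
print("red",rect(sel(.44,.62,.13,.23,.06,.09)))
print("around shaft end max z", sel(.44,.62,.09,.17,.02,.3).shape)
for l in("knob_mid","shaft_mid","v_block"):
  for P,n in((p,"top"),(s,"scene")):
    print(l,n,[(round(d["confidence"],2),round(d["position"][1]*640,1),round(d["position"][0]*400,1)) for d in cams.spot_point(P,l)])
E
```

```text
block+shaft (array([509.1, -11.1]), array([ 70.6, 197.6]), 1.5)
shaft top (array([510.8, -10.5]), array([ 46.1, 196.7]), 9.5) 0.07159388755944573 -0.10928326872427709 0.08660488118850569
[-0.03985853  0.50846464]
blk top (array([509.2,  -9.9]), array([ 70.3, 195.4]), 2.0) [-0.0953101  0.0476355] [0.47582645 0.54429421]
stirrup bridge (array([ 530.5, -249.5]), array([28.2, 94.1]), 89.1) 0.07546270737518579
knob (array([ 531. , -248.6]), array([23.4, 23.8]), 3.9) [ 0.53068416 -0.24827917  0.11322468] 69
red (array([529.8, 199.1]), array([26.5, 94.3]), 88.3)
around shaft end max z (0, 3)
knob_mid top [(0.95, 414.7, 169.8), (0.83, 456.7, 168.1), (0.61, 257.7, 168.9)]
knob_mid scene [(0.74, 410.5, 260.7), (0.7, 385.4, 234.3), (0.59, 307.0, 167.0)]
shaft_mid top [(0.85, 333.0, 178.5), (0.43, 214.8, 215.2)]
shaft_mid scene [(0.82, 332.3, 208.0)]
v_block top [(0.84, 337.8, 180.9)]
v_block scene [(0.67, 337.6, 229.0), (0.53, 307.2, 182.2)]
```

View pics/crop1.png

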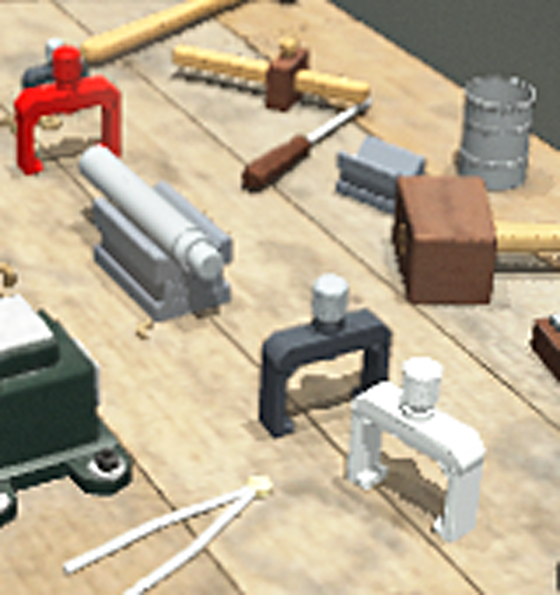

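The crop shows the dark steel stirrup with the bright knob at crop (325,350), clear of the white one at (415,460); the choice stands. Moving via the block for a close look.

Request:
arm_command --motion '[[[0.012,-0.03,0.003,0.056],[0.012,-0.03,0.003,0.056],[0.012,-0.03,0.003,0.056],[0.012,-0.03,0.003,0.056],[0.012,-0.03,0.003,0.056],[0.012,-0.03,0.003,0.056],[0.012,-0.03,0.003,0.056],[0.012,-0.03,0.003,0.056]]]'

```text
clock: 2.07
ee_pos: [0.3511, 0.3566, 0.2696]
orientation: [-0.488, 0.512, -0.488, -0.512]
ft_force: [0.3, 1.2, 0.4]
gripper_width: 0.999
```

Request:
arm_command --motion '[[[0.012,-0.03,0.003,0.056],[0.012,-0.03,0.003,0.056],[0.012,-0.03,0.003,0.056],[0.012,-0.03,0.003,0.056],[0.012,-0.03,0.003,0.056],[0.012,-0.03,0.003,0.056],[0.012,-0.03,0.003,0.056],[0.012,-0.03,0.003,0.056]]]'

```text
clock: 2.73
ee_pos: [0.4471, 0.1164, 0.2937]
orientation: [-0.362, 0.608, -0.362, -0.607]
ft_force: [-0.2, 0.8, -0.4]
gripper_width: 0.996
```

Request:
arm_command --motion '[[[0.012,-0.03,0.003,0.056],[0.012,-0.03,0.003,0.056],[0.012,-0.03,0.003,0.056],[0.012,-0.03,0.003,0.056],[0,0,0,0]]]'

```text
clock: 3.15
ee_pos: [0.497, -0.0063, 0.306]
orientation: [-0.292, 0.645, -0.292, -0.643]
ft_force: [-0.4, 0.8, -0.7]
gripper_width: 1.002
```

```bash
cat > blk.py <<'E'
from h import *
p=cams.read_camera("wrist"); save(p,"w1.png")
print(np.linalg.inv(p["world_to_cam"])[:3,3].round(3))
A=cloud(p,np.ones((400,640),bool))
A=A[(A[:,0]>.44)&(A[:,0]<.58)&(A[:,1]>-.16)&(A[:,1]<.14)]
q=A[(A[:,2]>.066)&(A[:,2]<.085)]
print("shaft top",len(q),np.median(q[:,2]),np.percentile(q[:,2],99),q[:,1].min(),q[:,1].max(),np.polyfit(q[:,1],q[:,0],1))
q=A[(A[:,2]>.056)&(A[:,2]<.0625)]
for s in(1,-1):
    k=q[(s*(q[:,0]-.51)>.022)]; 
    if len(k): print("blk rail",s,len(k),rect(k),np.median(k[:,2]),np.percentile(k[:,1],[1,99]))
k=q[abs(q[:,0]-.51)>.022]; print("blk",rect(k))
q=A[(A[:,2]>.03)];print("all",rect(q))
E
python3 blk.py
```

```text
[ 0.447 -0.051  0.434]
shaft top 3093 0.07057908866810186 0.07324446438609118 -0.11235158902936926 0.08719476128283858 [-0.03249139  0.50787459]
blk rail 1 879 (array([539.2, -31.5]), array([ 14.1, 110.2]), 0.3) 0.059435197020489716 [-0.08566919  0.02242409]
blk rail -1 951 (array([480.9, -33.4]), array([ 13.7, 110.8]), 1.1) 0.0594723927906774 [-0.08757845  0.02095419]
blk (array([509.8, -32.5]), array([ 70.6, 110.7]), 1.8)
all (array([503.8, -13.4]), array([ 94. , 198.7]), 16.0)
```

View pics/w1.png

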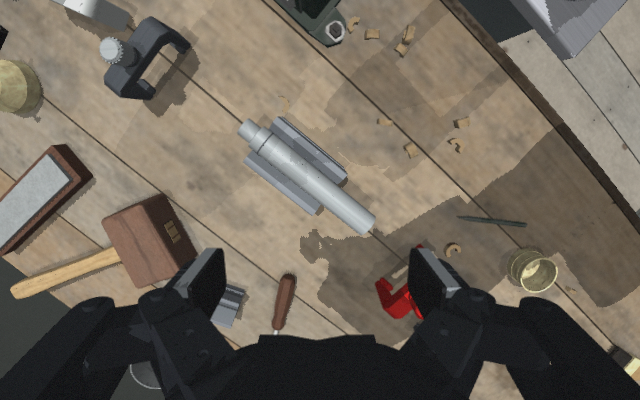

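Wrist view: shaft and block at (305,175), narrow end top-left, free end (370,225), dark stirrup with bright knob at (140,60), red one at (405,290). Now over the stirrup.

Request:
arm_command --motion '[[[0.004,-0.03,-0.008,0],[0.004,-0.03,-0.008,0],[0.004,-0.03,-0.008,0],[0.004,-0.03,-0.008,0],[0.004,-0.03,-0.008,0],[0.004,-0.03,-0.008,0],[0.005,-0.03,-0.008,0],[0.005,-0.033,-0.008,0]]]' --hand 0.3

```text
clock: 3.87
ee_pos: [0.5288, -0.2452, 0.2409]
orientation: [0.293, -0.644, 0.293, 0.644]
ft_force: [0.3, -0.5, 0.8]
gripper_width: 0.655
```

```bash
cat > st.py <<'E'
from h import *
p=cams.read_camera("wrist"); save(p,"w2.png"); s=monitor.read_state(); print(s["ee_pos"].round(4),s["gripper_width"],s["qpos"].round(2))
A=cloud(p,np.ones((400,640),bool))
A=A[(A[:,0]>.46)&(A[:,0]<.60)&(A[:,1]>-.30)&(A[:,1]<-.20)]
q=A[(A[:,2]>.07)&(A[:,2]<.08)]; print("bridge",len(q),rect(q),np.median(q[:,2]))
q=A[(A[:,2]>.110)&(A[:,2]<.118)]; print("knob top",len(q),rect(q),np.median(q,0))
E
python3 st.py
```

```text
[ 0.5295 -0.2504  0.2395] 0.6490876715276376 [-0.49  0.4   1.75 -0.    0.99 -2.78]
bridge 1727 (array([ 530.5, -252.3]), array([26.1, 92. ]), 88.5) 0.07560587575319949
knob top 605 (array([ 531. , -252.3]), array([24.5, 24.6]), 54.6) [ 0.53088939 -0.25278154  0.11344951]
```

Request:
arm_command --motion '[[[0.0015,-0.002,-0.024,0],[0,0,-0.024,0],[0,0,-0.024,0],[0,0,-0.024,0],[0,0,-0.024,0],[0,0,-0.0215,0],[0,0,0,0]]]'

```text
clock: 4.5
ee_pos: [0.5283, -0.245, 0.0962]
orientation: [0.293, -0.642, 0.293, 0.646]
ft_force: [-2.3, 0.9, -0.6]
gripper_width: 0.65
```

Request:
arm_command --motion '[[[0,0,0,0],[0,0,0,0],[0,0,0,0],[0,0,0,0],[0,0,0,0],[0,0,0,0]]]' --hand -1 --squeeze 80

```text
clock: 5.0
ee_pos: [0.5313, -0.2476, 0.1015]
orientation: [-0.293, 0.645, -0.293, -0.643]
ft_force: [-0.3, -0.7, 8.7]
gripper_width: 0.256
```

```bash
cat > s.py <<'E'
from h import *
L=[]
for i in range(3):
    cams.read_camera("wrist"); L.append(monitor.read_state())
for k in("ee_pos","ft_force","wrist_torque","gripper_width"): print(k,[np.round(s[k],4).tolist() for s in L])
print(L[-1]["clock"],L[-1]["qpos"].round(3))
E
python3 s.py; python3 st.py
```

```text
ee_pos [[0.5314, -0.2476, 0.1015], [0.5314, -0.2476, 0.1015], [0.5314, -0.2476, 0.1015]]
ft_force [[0.3245, -0.8395, 9.189], [0.425, -0.5896, 8.8183], [0.1918, -0.5813, 8.3836]]
wrist_torque [[-0.1579, -0.135, -0.0674], [-0.147, -0.1529, 0.0136], [-0.1934, -0.1593, -0.0257]]
gripper_width [0.2572, 0.254, 0.2521]
5.15 [-0.488  0.57   1.87   0.     0.698 -2.776]
[ 0.5314 -0.2477  0.1015] 0.25561386392530105 [-0.49  0.57  1.87  0.    0.7  -2.78]
bridge 3546 (array([ 527.2, -249.6]), array([26.6, 83.4]), 87.8) 0.07585383876516845
knob top 2788 (array([ 530.8, -248.7]), array([24.9, 49.3]), 44.4) [ 0.52999096 -0.24997258  0.11371051]
```

View pics/w2.png

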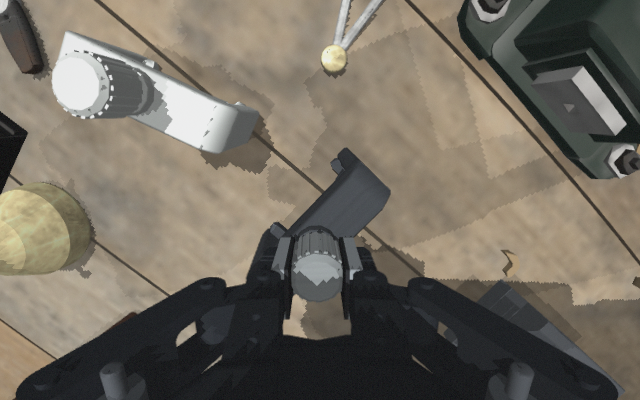

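Picture: the dark stirrup stands upright, its knob (318,262) between the pads; I estimate it 3 mm off the pads' middle, so I re-take the hold centred.

Request:
arm_command --motion '[[[0,0,0,0],[0,0,0,0],[-0.0025,-0.0025,0.001,0],[0,0,0,0]]]' --hand -0.1

```text
clock: 5.53
ee_pos: [0.5274, -0.2498, 0.1011]
orientation: [0.293, -0.644, 0.293, 0.644]
ft_force: [-0.6, 0.2, -0.6]
gripper_width: 0.449
```

```bash
sed -i 's/w2.png/w3.png/' st.py; python3 st.py
python3 - <<'E'
from h import *
p=cams.read_camera("wrist")
D=p["depth"]
# project tool axis line into picture
s=monitor.read_state(); e=s["ee_pos"]; W=np.array(p["world_to_cam"])
R,_=cv2.Rodrigues(W[:3,:3])
print(cv2.projectPoints(np.array([e+[0,0,.1135-e[2]],e+[0,0,.0755-e[2]]]),R,W[:3,3],p["K"],np.array(p["dist_coeffs"],float))[0].round(1).tolist())
save(p,"w3.png",(220,180,420,340),4)
E
```

```text
[ 0.5275 -0.2497  0.101 ] 0.449028787351698 [-0.49  0.57  1.87 -0.    0.7  -2.78]
bridge 3870 (array([ 529.5, -253.7]), array([26.7, 89.7]), 88.1) 0.07577100722182153
knob top 3017 (array([ 527.3, -250.8]), array([25.8, 65.7]), 44.6) [ 0.52973599 -0.25562168  0.11368124]
[[[318.5, 282.0]], [[318.0, 246.0]]]
```

View pics/w3.png

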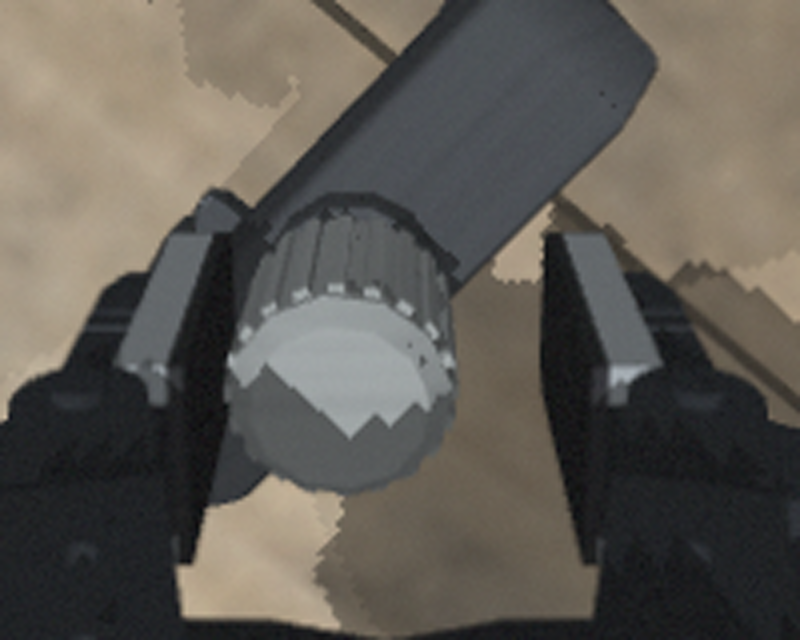

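Crop: knob top centre at full-frame (305,277), tool axis at (318,282): shift (+2, -5.5) mm, then close.

Request:
arm_command --motion '[[[0.002,-0.0055,0.001,0],[0,0,0,0]]]'

```text
clock: 5.8
ee_pos: [0.5304, -0.2559, 0.102]
orientation: [-0.293, 0.644, -0.293, -0.643]
ft_force: [-0.2, -0.2, 0.9]
gripper_width: 0.457
```

Request:
arm_command --motion '[[[0,0,0,0],[0,0,0,0],[0,0,0,0],[0,0,0,0],[0,0,0.004,0],[0,0,0.004,0],[0,0,0.004,0],[0,0,0,0]]]' --hand -1

```text
clock: 6.47
ee_pos: [0.5301, -0.2552, 0.1146]
orientation: [-0.293, 0.644, -0.293, -0.643]
ft_force: [-0.5, 0.8, -4.2]
gripper_width: 0.256
```

```bash
python3 s.py
python3 - <<'E'
from h import *
p=cams.read_camera("wrist");A=cloud(p,np.ones((400,640),bool))
A=A[(A[:,0]>.46)&(A[:,0]<.60)&(A[:,1]>-.30)&(A[:,1]<-.20)]
q=A[(A[:,2]>.083)&(A[:,2]<.092)]; print("bridge",len(q),rect(q),np.median(q[:,2]))
E
```

```text
ee_pos [[0.53, -0.2551, 0.1142], [0.5298, -0.2551, 0.114], [0.5297, -0.255, 0.1138]]
ft_force [[0.4965, 0.4643, -4.5927], [-0.2976, 0.2129, -4.3079], [-0.5765, 0.2395, -4.0966]]
wrist_torque [[0.0127, 0.0127, 0.0191], [-0.0063, -0.0013, -0.0071], [0.0307, -0.0089, -0.0572]]
gripper_width [0.2517, 0.2572, 0.2535]
6.6167 [-0.5    0.555  1.856 -0.     0.73  -2.788]
bridge 3204 (array([ 526.7, -253.9]), array([26.7, 79.9]), 88.3) 0.08748071186005617
```

Request:
arm_command --motion '[[[0,0,0.022,0],[0,0,0.022,0],[0,0.01,0.022,0.005],[-0.002,0.025,0.022,0.005],[-0.002,0.025,0,0.005],[-0.002,0.025,0,0.005],[-0.002,0.025,0,0.005],[-0.002,0.025,0,0.005]]]'

```text
clock: 7.33
ee_pos: [0.5194, -0.1189, 0.2018]
orientation: [0.283, -0.648, 0.283, 0.648]
ft_force: [1.1, 0.1, -3.8]
gripper_width: 0.253
```

Request:
arm_command --motion '[[[-0.002,0.025,0,0.005],[-0.002,0.025,0,0.005],[-0.002,0.025,0,0.005],[-0.002,0.025,0,0.005],[-0.002,0.025,0,0.005],[-0.002,0.025,0,0.005],[-0.001,0.025,0,0.002],[0,0,0,0]]]'

```text
clock: 8.0
ee_pos: [0.5063, 0.0583, 0.2017]
orientation: [0.272, -0.652, 0.272, 0.653]
ft_force: [-0.7, 0.0, -4.2]
gripper_width: 0.255
```

```bash
python3 s.py
python3 - <<'E'
from h import *
p=cams.read_camera("wrist");save(p,"w4.png");A=cloud(p,np.ones((400,640),bool))
e=monitor.read_state()["ee_pos"]
A=A[(abs(A[:,0]-e[0])<.07)&(abs(A[:,1]-e[1])<.06)]
z=e[2]-.1023+.076
q=A[abs(A[:,2]-z)<.005]; print("bridge",len(q),rect(q),np.median(q[:,2]))
E
```

```text
ee_pos [[0.5064, 0.0569, 0.2017], [0.5066, 0.0558, 0.2017], [0.5067, 0.0551, 0.2017]]
ft_force [[0.2343, -0.6029, -5.9196], [-0.5819, -0.5294, -5.4793], [-0.027, 0.037, -5.1957]]
wrist_torque [[-0.0655, 0.053, -0.0442], [-0.0037, 0.0455, 0.0297], [-0.0633, 0.0161, 0.0264]]
gripper_width [0.2521, 0.2536, 0.2502]
8.15 [ 0.049  0.34   1.961 -0.     0.841 -2.302]
bridge 3284 (array([503.1,  56. ]), array([81.2, 26.7]), 1.7) 0.1753152108731913
```

View pics/w4.png

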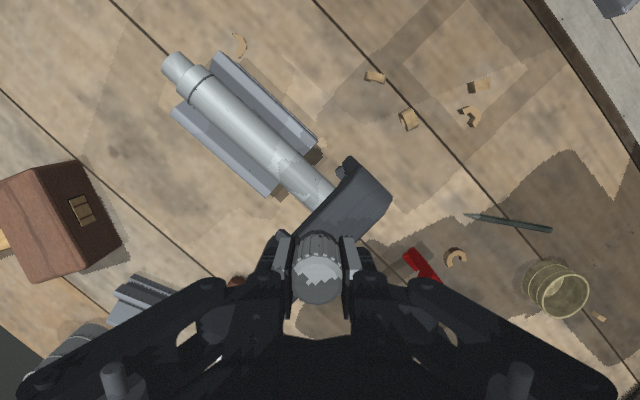

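Stirrup hangs square over the free end: bridge (350,210), shaft under it at (315,190). Lowering, the last part by feel.

Request:
arm_command --motion '[[[0,0,-0.018,0],[0,0,-0.018,0],[0,0,-0.018,0],[0,0,-0.012,0],[0,0,-0.005,0],[0,0,0,0],[0,0,0,0]]]'

```text
clock: 8.78
ee_pos: [0.507, 0.0545, 0.131]
orientation: [0.273, -0.652, 0.273, 0.652]
ft_force: [0.8, 0.7, -4.0]
gripper_width: 0.255
```

Request:
arm_command --motion '[[[0,0,-0.001,0],[0,0,0,0]]]'

```text
clock: 8.95
ee_pos: [0.5073, 0.0548, 0.1305]
orientation: [-0.273, 0.653, -0.273, -0.652]
ft_force: [-0.0, 0.4, -4.5]
gripper_width: 0.25
```

Request:
arm_command --motion '[[[0,0,-0.0005,0],[0,0,0,0]]]'

```text
clock: 9.12
ee_pos: [0.507, 0.055, 0.1297]
orientation: [-0.273, 0.653, -0.272, -0.652]
ft_force: [-1.1, -0.3, -4.6]
gripper_width: 0.251
```

Request:
arm_command --motion '[[[0,0,-0.0005,0],[0,0,0,0]]]'

```text
clock: 9.28
ee_pos: [0.5068, 0.055, 0.1289]
orientation: [-0.273, 0.653, -0.273, -0.652]
ft_force: [0.5, -0.1, -4.3]
gripper_width: 0.255
```

Request:
arm_command --motion '[[[0,0,-0.0005,0],[0,0,0,0]]]'

```text
clock: 9.45
ee_pos: [0.5067, 0.055, 0.1282]
orientation: [0.273, -0.652, 0.273, 0.652]
ft_force: [-0.5, -1.0, -4.4]
gripper_width: 0.251
```

Request:
arm_command --motion '[[[0,0,-0.0005,0],[0,0,0,0]]]'

```text
clock: 9.62
ee_pos: [0.5067, 0.055, 0.1277]
orientation: [0.273, -0.652, 0.273, 0.652]
ft_force: [-0.4, -0.6, -4.0]
gripper_width: 0.253
```

Request:
arm_command --motion '[[[0,0,-0.0005,0],[0,0,0,0]]]'

```text
clock: 9.78
ee_pos: [0.5067, 0.055, 0.1272]
orientation: [0.273, -0.652, 0.273, 0.652]
ft_force: [0.9, 0.7, -4.6]
gripper_width: 0.259
```

Request:
arm_command --motion '[[[0,0,-0.0005,0],[0,0,0,0]]]'

```text
clock: 9.95
ee_pos: [0.5068, 0.055, 0.1267]
orientation: [0.273, -0.652, 0.273, 0.652]
ft_force: [-0.9, -0.9, -4.7]
gripper_width: 0.255
```

No contact yet at origin height 24.4 mm, 3.6 mm below groove roof: a good height to slide in.

Request:
arm_command --motion '[[[0.0003,-0.006,0,0],[0.0003,-0.006,0,0],[0.0002,-0.006,0,0],[0.0002,-0.006,0,0],[0.0002,-0.006,0,0],[0,0,0,0]]]'

```text
clock: 10.45
ee_pos: [0.5081, 0.0237, 0.1268]
orientation: [-0.273, 0.652, -0.273, -0.652]
ft_force: [0.5, 0.1, -4.7]
gripper_width: 0.252
```

Request:
arm_command --motion '[[[0.0002,-0.008,0,0],[0.0003,-0.008,0,0],[0.0003,-0.008,0,0],[0,0,0,0]]]'

```text
clock: 10.78
ee_pos: [0.5089, -0.0005, 0.1268]
orientation: [-0.273, 0.652, -0.273, -0.652]
ft_force: [0.6, 0.3, -4.1]
gripper_width: 0.254
```

Request:
arm_command --motion '[[[0.0003,-0.008,0,0],[0.0003,-0.008,0,0],[0.0003,-0.008,0,0],[0.0003,-0.0095,0,0],[0,0,0,0],[0,0,0,0]]]'

```text
clock: 11.28
ee_pos: [0.51, -0.0332, 0.1268]
orientation: [-0.273, 0.652, -0.273, -0.652]
ft_force: [-0.2, 0.2, -3.8]
gripper_width: 0.256
```

```bash
python3 s.py
python3 - <<'E'
from h import *
p=cams.read_camera("wrist");A=cloud(p,np.ones((400,640),bool))
e=monitor.read_state()["ee_pos"]
B=A[(abs(A[:,0]-e[0])<.07)&(abs(A[:,1]-e[1])<.06)]
q=B[abs(B[:,2]-.1002)<.005]; print("bridge",len(q),rect(q),np.median(q[:,2]))
s=cams.read_camera("scene"); save(s,"s5.png",(290,160,390,260),5)
t=cams.read_camera("top");A=cloud(t,np.ones((400,640),bool))
B=A[(abs(A[:,0]-.51)<.07)&(A[:,1]>-.15)&(A[:,1]<.12)&(abs(A[:,2]-.071)<.006)];print("shaft y",B[:,1].min(),B[:,1].max())
E
```

```text
ee_pos [[0.5099, -0.0329, 0.1268], [0.5099, -0.0326, 0.1268], [0.5099, -0.0324, 0.1268]]
ft_force [[0.3088, 0.1627, -4.9531], [0.2088, -0.1597, -3.5281], [-0.7586, 0.6048, -5.3454]]
wrist_torque [[-0.0089, 0.0273, -0.0359], [-0.0392, 0.0184, -0.0615], [-0.0196, 0.0158, -0.0007]]
gripper_width [0.2551, 0.2529, 0.2544]
11.4333 [-0.123  0.452  2.023  0.     0.666 -2.473]
bridge 3304 (array([506. , -31.7]), array([81.1, 26.5]), 1.7) 0.10041751536416803
shaft y -0.07155741573504566 0.0869011359113405
```

View pics/s5.png

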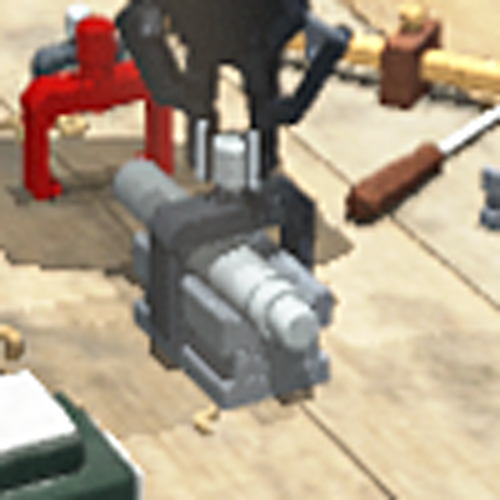

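Crop: the stirrup straddles shaft and block, feet in the side grooves (leg at crop (165,300)), mid-block. Now draw it up to the groove roof by feel.

Request:
arm_command --motion '[[[0,0,0.002,0],[0,0,0.001,0],[0,0,0,0]]]'

```text
clock: 11.83
ee_pos: [0.5099, -0.0324, 0.1298]
orientation: [0.273, -0.652, 0.273, 0.652]
ft_force: [1.7, 1.1, -7.6]
gripper_width: 0.258
```

Request:
arm_command --motion '[[[0,0,0.0005,0],[0,0,0,0]]]'

```text
clock: 12.0
ee_pos: [0.5098, -0.0324, 0.13]
orientation: [0.273, -0.652, 0.273, 0.653]
ft_force: [2.6, 0.1, -15.0]
gripper_width: 0.253
```

Request:
arm_command --motion '[[[0,0,0.0005,0],[0,0,0,0]]]'

```text
clock: 12.17
ee_pos: [0.5097, -0.0324, 0.1302]
orientation: [0.273, -0.652, 0.273, 0.653]
ft_force: [5.0, 1.3, -25.4]
gripper_width: 0.252
```

Request:
arm_command --motion '[[[0,0,-0.0008,0],[0,0,0,0],[0,0,0,-0.1],[0,0,0,-0.1],[0,0,0,-0.1],[0,0,0,-0.1]]]' --squeeze 100

```text
clock: 12.67
ee_pos: [0.5094, -0.0323, 0.13]
orientation: [0.398, -0.584, 0.398, 0.585]
ft_force: [0.0, 4.2, -11.1]
gripper_width: 0.247
```

```bash
cat > r.py <<'E'
from h import *
s=monitor.read_state()
for k in("clock","ee_pos","ft_force","wrist_torque","qpos"): print(k,np.round(s[k],3).tolist())
w,x,y,z=s["orientation"]; print("az",round(float(np.arctan2(2*(y*z-w*x),2*(x*z+w*y))),4))
E
python3 r.py
```

```text
clock 12.667
ee_pos [0.509, -0.032, 0.13]
ft_force [0.015, 4.228, -11.142]
wrist_torque [0.908, 0.403, 0.141]
qpos [-0.123, 0.447, 2.021, 0.0, 0.674, -2.068]
az 1.9449
```

Request:
arm_command --motion '[[[0,0,0,-0.1],[0,0,0,-0.1],[0,0,0,-0.1],[0,0,0,-0.1],[0,0,0,-0.1],[0,0,0,-0.1],[0,0,0,-0.1],[0,0,0,-0.1]]]'

```text
clock: 13.33
ee_pos: [0.5095, -0.0323, 0.13]
orientation: [0.594, -0.383, 0.595, 0.383]
ft_force: [0.4, 4.5, -12.5]
gripper_width: 0.25
```

```bash
python3 r.py
```

```text
clock 13.333
ee_pos [0.509, -0.032, 0.13]
ft_force [0.361, 4.505, -12.471]
wrist_torque [0.882, 0.261, 0.136]
qpos [-0.123, 0.447, 2.021, 0.0, 0.674, -1.268]
az 1.145
```

Request:
arm_command --motion '[[[0,0,0,-0.07],[0,0,0,-0.07],[0,0,0,-0.07]]]'

```text
clock: 13.58
ee_pos: [0.5095, -0.0323, 0.13]
orientation: [0.631, -0.319, 0.631, 0.319]
ft_force: [1.1, 4.2, -12.2]
gripper_width: 0.246
```

```bash
python3 r.py
```

```text
clock 13.583
ee_pos [0.509, -0.032, 0.13]
ft_force [1.113, 4.227, -12.18]
wrist_torque [0.959, 0.174, 0.062]
qpos [-0.123, 0.447, 2.021, 0.0, 0.674, -1.06]
az 0.9364
```

Request:
arm_command --motion '[[[0,0,0,-0.05],[0,0,0,-0.05],[0,0,0,-0.05]]]'

```text
clock: 13.83
ee_pos: [0.5095, -0.0322, 0.1299]
orientation: [0.653, -0.271, 0.653, 0.272]
ft_force: [-0.1, 4.0, -13.5]
gripper_width: 0.248
```

```bash
python3 r.py
```

```text
clock 13.833
ee_pos [0.509, -0.032, 0.13]
ft_force [-0.063, 4.035, -13.549]
wrist_torque [0.965, 0.202, 0.139]
qpos [-0.123, 0.447, 2.021, 0.0, 0.674, -0.911]
az 0.7875
```

Using a light grip as a torque limiter (25 N) while searching for contact.

Request:
arm_command --motion '[[[0,0,0,-0.04],[0,0,0,-0.04],[0,0,0,-0.04],[0,0,0,-0.04]]]' --squeeze 25

```text
clock: 14.17
ee_pos: [0.5096, -0.0322, 0.1299]
orientation: [0.672, -0.218, 0.673, 0.219]
ft_force: [1.6, 3.8, -14.2]
gripper_width: 0.247
```

```bash
python3 r.py|grep -E "for|tor|az"
```

```text
ft_force [1.637, 3.833, -14.196]
wrist_torque [1.043, 0.065, 0.071]
az 0.6279
```

Request:
arm_command --motion '[[[0,0,0,-0.04],[0,0,0,-0.04],[0,0,0,-0.04]]]'

```text
clock: 14.42
ee_pos: [0.5096, -0.0322, 0.1299]
orientation: [0.684, -0.177, 0.685, 0.178]
ft_force: [2.1, 4.2, -15.4]
gripper_width: 0.251
```

```bash
python3 r.py|grep -E "for|tor|az"
```

```text
ft_force [2.086, 4.222, -15.443]
wrist_torque [0.982, -0.059, 0.122]
az 0.5079
```

Request:
arm_command --motion '[[[0,0,0,-0.04],[0,0,0,-0.04],[0,0,0,-0.04]]]'

```text
clock: 14.67
ee_pos: [0.5097, -0.0322, 0.1299]
orientation: [0.694, -0.136, 0.694, 0.136]
ft_force: [1.9, 4.7, -16.3]
gripper_width: 0.245
```

```bash
python3 r.py|grep -E "for|tor|az"
```

```text
ft_force [1.923, 4.692, -16.337]
wrist_torque [1.131, -0.167, 0.139]
az 0.3879
```

Request:
arm_command --motion '[[[0,0,0,-0.04],[0,0,0,-0.04],[0,0,0,-0.04]]]'

```text
clock: 14.92
ee_pos: [0.5099, -0.0322, 0.1299]
orientation: [0.701, -0.094, 0.701, 0.095]
ft_force: [2.8, 4.6, -16.7]
gripper_width: 0.249
```

```bash
python3 r.py|grep -E "for|tor|az"
```

```text
ft_force [2.847, 4.555, -16.661]
wrist_torque [1.188, -0.366, 0.108]
az 0.2679
```

Request:
arm_command --motion '[[[0,0,-0.0004,-0.04],[0,0,0,-0.04],[0,0,0,-0.04]]]'

```text
clock: 15.17
ee_pos: [0.5099, -0.0324, 0.1297]
orientation: [0.705, -0.052, 0.705, 0.052]
ft_force: [1.9, 4.1, -11.4]
gripper_width: 0.25
```

```bash
python3 r.py|grep -E "for|tor|az"
```

```text
ft_force [1.857, 4.143, -11.417]
wrist_torque [0.745, -0.068, 0.16]
az 0.148
```

Request:
arm_command --motion '[[[0,0,0,-0.04],[0,0,0,-0.04],[0,0,0,-0.04]]]'

```text
clock: 15.42
ee_pos: [0.5101, -0.0323, 0.1297]
orientation: [0.707, -0.01, 0.707, 0.01]
ft_force: [2.0, 3.5, -12.7]
gripper_width: 0.248
```

```bash
python3 r.py|grep -E "for|tor|az"
```

```text
ft_force [1.989, 3.465, -12.742]
wrist_torque [0.894, -0.304, 0.093]
az 0.0279
```

Request:
arm_command --motion '[[[0,0,0,-0.04],[0,0,0,-0.04],[0,0,0,-0.04]]]'

```text
clock: 15.67
ee_pos: [0.5102, -0.0324, 0.1297]
orientation: [0.707, 0.033, 0.706, -0.032]
ft_force: [2.9, 4.1, -13.3]
gripper_width: 0.247
```

```bash
python3 r.py|grep -E "for|tor|az"
```

```text
ft_force [2.866, 4.096, -13.312]
wrist_torque [0.89, -0.438, 0.171]
az -0.0921
```

Request:
arm_command --motion '[[[0,0,0,-0.04],[0,0,0,-0.04],[0,0,0,-0.04]]]'

```text
clock: 15.92
ee_pos: [0.5104, -0.0324, 0.1297]
orientation: [0.703, 0.075, 0.703, -0.075]
ft_force: [4.2, 3.8, -14.2]
gripper_width: 0.251
```

```bash
python3 r.py|grep -E "for|tor|az"
```

```text
ft_force [4.166, 3.779, -14.246]
wrist_torque [0.933, -0.691, 0.083]
az -0.2121
```

Request:
arm_command --motion '[[[-0.0002,0,-0.0002,-0.04],[0,0,0,-0.04],[0,0,0,-0.04]]]'

```text
clock: 16.17
ee_pos: [0.5099, -0.0324, 0.1297]
orientation: [0.698, 0.117, 0.697, -0.117]
ft_force: [0.7, 1.9, -8.6]
gripper_width: 0.247
```

```bash
python3 r.py|grep -E "for|tor|az"
```

```text
ft_force [0.711, 1.927, -8.624]
wrist_torque [0.596, -0.125, 0.055]
az -0.332
```

Request:
arm_command --motion '[[[0,0,0,-0.04],[0,0,0,-0.04],[0,0,0,-0.04]]]'

```text
clock: 16.42
ee_pos: [0.5099, -0.0325, 0.1297]
orientation: [0.689, 0.158, 0.689, -0.158]
ft_force: [0.8, 1.6, -8.4]
gripper_width: 0.247
```

```bash
python3 r.py|grep -E "for|tor|az"
```

```text
ft_force [0.773, 1.615, -8.391]
wrist_torque [0.352, -0.146, 0.148]
az -0.452
```

Request:
arm_command --motion '[[[0,0,0,-0.04],[0,0,0,-0.04],[0,0,0,-0.04]]]'

```text
clock: 16.67
ee_pos: [0.5101, -0.0325, 0.1297]
orientation: [0.679, 0.2, 0.678, -0.199]
ft_force: [2.0, 0.2, -10.3]
gripper_width: 0.248
```

```bash
python3 r.py|grep -E "for|tor|az"
```

```text
ft_force [1.966, 0.17, -10.3]
wrist_torque [0.387, -0.39, 0.112]
az -0.572
```

Request:
arm_command --motion '[[[0,0,0,-0.04],[0,0,0,-0.04]]]'

```text
clock: 16.83
ee_pos: [0.5103, -0.0325, 0.1297]
orientation: [0.67, 0.227, 0.669, -0.226]
ft_force: [3.2, 0.9, -9.9]
gripper_width: 0.251
```

```bash
python3 r.py|grep -E "for|tor|az"
```

```text
ft_force [3.215, 0.909, -9.882]
wrist_torque [0.344, -0.506, 0.051]
az -0.652
```

Request:
arm_command --motion '[[[0,0,0,-0.04],[0,0,0,-0.04]]]'

```text
clock: 17.0
ee_pos: [0.5104, -0.0326, 0.1297]
orientation: [0.661, 0.253, 0.66, -0.253]
ft_force: [2.7, 0.7, -9.7]
gripper_width: 0.248
```

```bash
python3 r.py|grep -E "for|tor|az"
```

```text
ft_force [2.657, 0.718, -9.654]
wrist_torque [0.212, -0.6, 0.107]
az -0.732
```

Request:
arm_command --motion '[[[0,0,0,-0.04],[0,0,0,-0.04]]]'

```text
clock: 17.17
ee_pos: [0.5106, -0.0326, 0.1298]
orientation: [0.65, 0.279, 0.649, -0.279]
ft_force: [4.0, 0.3, -10.5]
gripper_width: 0.252
```

```bash
python3 r.py|grep -E "for|tor|az"
```

```text
ft_force [4.018, 0.34, -10.489]
wrist_torque [0.174, -0.736, 0.164]
az -0.8119
```

```bash
python3 - <<'E'
from h import *
p=cams.read_camera("top");s=cams.read_camera("wrist");save(s,"w6.png")
for P in(p,s):
    A=cloud(P,np.ones((400,640),bool))
    B=A[(abs(A[:,0]-.51)<.07)&(abs(A[:,1]+.0325)<.05)&(abs(A[:,2]-.1035)<.004)]; print(len(B),rect(B),np.median(B[:,2]))
E
python3 r.py|grep -E "for|tor|az"
```

```text
26 (array([473.1, -27.3]), array([23.9,  9.8]), 79.9) 0.10338768075136806
3175 (array([510.7, -35.2]), array([26.9, 86.9]), 80.1) 0.10356849879673946
ft_force [4.99, 1.217, -9.85]
wrist_torque [0.14, -0.772, -0.001]
az -0.811
```

Request:
arm_command --motion '[[[0,0,-0.0005,0],[0,0,-0.0005,0],[0,0,0,0]]]'

```text
clock: 17.52
ee_pos: [0.5106, -0.0326, 0.1292]
orientation: [0.651, 0.278, 0.649, -0.278]
ft_force: [2.0, 1.3, 7.9]
gripper_width: 0.247
```

```bash
python3 r.py|grep -E "pos|for|tor|az"
```

```text
ee_pos [0.511, -0.033, 0.129]
ft_force [2.039, 1.329, 7.93]
wrist_torque [0.356, -0.198, 0.008]
qpos [-0.123, 0.449, 2.022, 0.0, 0.67, 0.686]
az -0.8088
```

Request:
arm_command --motion '[[[-0.0003,0,0.0005,0],[0,0,0,0.05],[0,0,0,0.05],[0,0,0,0.05],[0,0,0,0.05],[0,0,0,0]]]' --squeeze 100

```text
clock: 18.02
ee_pos: [0.5098, -0.0326, 0.1294]
orientation: [0.675, 0.211, 0.675, -0.211]
ft_force: [0.5, -0.0, 5.5]
gripper_width: 0.249
```

```bash
cat > y.py <<'E'
from h import *
s=cams.read_camera("wrist")
A=cloud(s,np.ones((400,640),bool))
B=A[(abs(A[:,0]-.51)<.07)&(abs(A[:,1]+.0325)<.05)&(abs(A[:,2]-.1035)<.004)]; print(len(B),rect(B),np.median(B[:,2]))
E
python3 y.py; python3 r.py
```

```text
3086 (array([510. , -35.4]), array([86.4, 26.8]), 2.2) 0.10324154955695238
clock 18.067
ee_pos [0.51, -0.033, 0.129]
ft_force [0.592, 0.871, 5.336]
wrist_torque [0.162, -0.242, -0.03]
qpos [-0.123, 0.448, 2.023, -0.0, 0.67, 0.487]
az -0.6099
```

Request:
arm_command --motion '[[[0,0,0.001,0],[0,0,0.0006,0],[0,0,0,0]]]' --squeeze 100

```text
clock: 18.32
ee_pos: [0.5095, -0.0326, 0.13]
orientation: [0.674, 0.213, 0.674, -0.213]
ft_force: [6.3, -1.0, -15.1]
gripper_width: 0.248
```

```bash
python3 r.py
```

```text
clock 18.317
ee_pos [0.51, -0.033, 0.13]
ft_force [6.28, -0.973, -15.146]
wrist_torque [-0.113, -1.138, 0.016]
qpos [-0.123, 0.447, 2.022, -0.0, 0.673, 0.488]
az -0.6111
```

Request:
arm_command --motion '[[[0,0,0.0008,0],[0,0,0,0],[0,0,0,-0.04],[0,0,0,-0.04]]]'

```text
clock: 18.65
ee_pos: [0.5097, -0.0326, 0.1303]
orientation: [0.665, 0.24, 0.665, -0.24]
ft_force: [10.4, -1.9, -28.4]
gripper_width: 0.249
```

```bash
python3 r.py; python3 y.py
```

```text
clock 18.65
ee_pos [0.51, -0.033, 0.13]
ft_force [10.37, -1.871, -28.443]
wrist_torque [-0.215, -1.894, 0.134]
qpos [-0.123, 0.447, 2.021, -0.0, 0.674, 0.569]
az -0.6925
3115 (array([510.9, -35.4]), array([85.7, 26.8]), 1.8) 0.10378208649892146
```

Request:
arm_command --motion '[[[0.0003,0,0,-0.04],[0,0,0,-0.04]]]'

```text
clock: 18.87
ee_pos: [0.5099, -0.0327, 0.1303]
orientation: [0.655, 0.266, 0.655, -0.267]
ft_force: [9.0, -2.5, -26.8]
gripper_width: 0.243
```

```bash
python3 r.py|grep -E "for|tor|az"
```

```text
ft_force [8.954, -2.516, -26.793]
wrist_torque [-0.474, -1.793, 0.103]
az -0.7726
```

Request:
arm_command --motion '[[[0,0,0,-0.04],[0,0,0,-0.04]]]'

```text
clock: 19.03
ee_pos: [0.51, -0.0328, 0.1303]
orientation: [0.644, 0.292, 0.644, -0.293]
ft_force: [9.5, -3.9, -27.5]
gripper_width: 0.252
```

```bash
python3 r.py|grep -E "for|tor|az"; python3 y.py
```

```text
ft_force [9.514, -3.874, -27.517]
wrist_torque [-0.614, -1.901, 0.14]
az -0.8528
3241 (array([512.7, -35.4]), array([83. , 26.5]), 2.0) 0.10379119167789871
```

Request:
arm_command --motion '[[[0,0,0,-0.03],[0,0,0,-0.03]]]'

```text
clock: 19.25
ee_pos: [0.5101, -0.0328, 0.1303]
orientation: [0.635, 0.311, 0.635, -0.312]
ft_force: [9.2, -4.0, -27.6]
gripper_width: 0.246
```

```bash
python3 r.py|grep -E "for|tor|az"
```

```text
ft_force [9.223, -3.982, -27.627]
wrist_torque [-0.704, -1.945, 0.157]
az -0.9121
```

Request:
arm_command --motion '[[[0,0,0,-0.03],[0,0,0,-0.03]]]'

```text
clock: 19.42
ee_pos: [0.5102, -0.0329, 0.1303]
orientation: [0.625, 0.33, 0.625, -0.33]
ft_force: [10.5, -4.5, -28.6]
gripper_width: 0.247
```

```bash
python3 r.py|grep -E "for|tor|az"
```

```text
ft_force [10.474, -4.473, -28.609]
wrist_torque [-0.847, -1.989, 0.179]
az -0.9722
```

Request:
arm_command --motion '[[[0,0,0,-0.03],[0,0,0,-0.03]]]'

```text
clock: 19.58
ee_pos: [0.5103, -0.0329, 0.1304]
orientation: [0.615, 0.349, 0.615, -0.349]
ft_force: [11.0, -5.0, -28.6]
gripper_width: 0.248
```

```bash
python3 r.py|grep -E "for|tor|az"
```

```text
ft_force [11.003, -5.015, -28.584]
wrist_torque [-0.971, -2.047, 0.153]
az -1.0322
```

Request:
arm_command --motion '[[[0,0,0,-0.03],[0,0,0,-0.03]]]'

```text
clock: 19.75
ee_pos: [0.5103, -0.033, 0.1304]
orientation: [0.605, 0.367, 0.604, -0.367]
ft_force: [10.9, -6.1, -27.4]
gripper_width: 0.242
```

```bash
python3 r.py|grep -E "for|tor|az"
```

```text
ft_force [10.886, -6.139, -27.428]
wrist_torque [-1.125, -2.12, 0.163]
az -1.0921
```

```bash
python3 y.py; python3 r.py|grep -E "for|tor|az"
```

```text
3488 (array([509.9, -35.4]), array([88.5, 26.5]), 1.9) 0.10391951469358546
ft_force [10.307, -5.554, -27.408]
wrist_torque [-1.086, -2.056, 0.056]
az -1.0947
```

Request:
arm_command --motion '[[[0,0,-0.0008,0],[0,0,-0.0008,0],[0,0,0,0]]]'

```text
clock: 20.05
ee_pos: [0.5106, -0.0329, 0.13]
orientation: [0.605, 0.367, 0.604, -0.367]
ft_force: [3.2, -4.8, 0.8]
gripper_width: 0.248
```

```bash
python3 r.py|grep -E "pos|for|tor|az"
```

```text
ee_pos [0.511, -0.033, 0.13]
ft_force [3.245, -4.849, 0.813]
wrist_torque [-0.81, -0.789, -0.012]
qpos [-0.123, 0.447, 2.021, -0.001, 0.672, 0.968]
az -1.0909
```

Pad is now in contact with the feet at the roof (no drop on lowering), stirrup square. Tightening in small steps.

Request:
arm_command --motion '[[[0,0,0.0008,-0.03],[0,0,0,-0.03]]]'

```text
clock: 20.22
ee_pos: [0.5105, -0.033, 0.1302]
orientation: [0.594, 0.385, 0.593, -0.385]
ft_force: [6.8, -5.5, -14.5]
gripper_width: 0.243
```

```bash
python3 r.py|grep -E "for|tor|az"
```

```text
ft_force [6.818, -5.533, -14.452]
wrist_torque [-1.155, -1.538, 0.295]
az -1.1518
```

Request:
arm_command --motion '[[[0,0,0,-0.03],[0,0,0,-0.03]]]'

```text
clock: 20.38
ee_pos: [0.5105, -0.0331, 0.1302]
orientation: [0.582, 0.403, 0.581, -0.403]
ft_force: [6.8, -6.8, -13.9]
gripper_width: 0.248
```

```bash
python3 r.py|grep -E "for|tor|az"; python3 y.py
```

```text
ft_force [6.767, -6.801, -13.86]
wrist_torque [-1.307, -1.584, 0.248]
az -1.2119
3584 (array([510.1, -35.4]), array([87.6, 26.3]), 2.0) 0.10391388454629401
```

Request:
arm_command --motion '[[[0,0,0,-0.02],[0,0,0,-0.02]]]'

```text
clock: 20.6
ee_pos: [0.5106, -0.0331, 0.1303]
orientation: [0.574, 0.414, 0.573, -0.414]
ft_force: [7.3, -7.3, -14.6]
gripper_width: 0.248
```

```bash
python3 r.py|grep -E "for|tor|az"
```

```text
ft_force [7.263, -7.262, -14.59]
wrist_torque [-1.412, -1.537, 0.258]
az -1.2513
```

Request:
arm_command --motion '[[[0,0,0,-0.02]]]'

```text
clock: 20.68
ee_pos: [0.5106, -0.0332, 0.1303]
orientation: [0.57, 0.42, 0.568, -0.42]
ft_force: [7.0, -7.6, -13.5]
gripper_width: 0.247
```

```bash
python3 r.py|grep -E "for|tor|az"; python3 y.py
```

```text
ft_force [6.982, -7.552, -13.543]
wrist_torque [-1.514, -1.595, 0.249]
az -1.2714
3623 (array([509.8, -35.4]), array([88.8, 26.2]), 2.1) 0.10391946565664781
```

Request:
arm_command --motion '[[[0,0,0,-0.03],[0,0,0,-0.03]]]'

```text
clock: 20.9
ee_pos: [0.5106, -0.0332, 0.1303]
orientation: [0.557, 0.437, 0.555, -0.437]
ft_force: [7.3, -7.1, -13.5]
gripper_width: 0.249
```

```bash
python3 r.py|grep -E "for|tor|az"
```

```text
ft_force [7.341, -7.099, -13.463]
wrist_torque [-1.655, -1.599, 0.237]
az -1.3317
```

Request:
arm_command --motion '[[[0,0,0,-0.025]]]'

```text
clock: 20.98
ee_pos: [0.5106, -0.0333, 0.1303]
orientation: [0.551, 0.444, 0.55, -0.444]
ft_force: [7.6, -8.2, -14.1]
gripper_width: 0.249
```

```bash
python3 r.py|grep -E "for|tor|az"
```

```text
ft_force [7.644, -8.16, -14.055]
wrist_torque [-1.772, -1.674, 0.3]
az -1.357
```

Request:
arm_command --motion '[[[0,0,0,-0.025],[0,0,0,-0.025]]]'

```text
clock: 21.15
ee_pos: [0.5107, -0.0333, 0.1303]
orientation: [0.54, 0.457, 0.539, -0.457]
ft_force: [7.7, -9.7, -13.9]
gripper_width: 0.246
```

```bash
python3 r.py|grep -E "for|tor|az"
```

```text
ft_force [7.658, -9.682, -13.925]
wrist_torque [-1.873, -1.524, 0.23]
az -1.4066
```

Request:
arm_command --motion '[[[0,0,0,-0.025]]]'

```text
clock: 21.23
ee_pos: [0.5107, -0.0334, 0.1303]
orientation: [0.534, 0.464, 0.533, -0.464]
ft_force: [8.2, -8.7, -13.3]
gripper_width: 0.247
```

```bash
python3 r.py|grep -E "for|tor|az"; python3 y.py
```

```text
ft_force [8.193, -8.663, -13.263]
wrist_torque [-1.866, -1.58, 0.175]
az -1.4316
3754 (array([509.7, -35.3]), array([88.3, 26.1]), 2.1) 0.1039584148463869
```

Request:
arm_command --motion '[[[0,0,0,-0.025],[0,0,0,-0.025],[0,0,0,-0.025]]]' --squeeze 120

```text
clock: 21.53
ee_pos: [0.5107, -0.0334, 0.1304]
orientation: [0.517, 0.484, 0.515, -0.484]
ft_force: [8.4, -9.6, -12.5]
gripper_width: 0.247
```

```bash
python3 r.py; for i in 1 2; do python3 s.py|grep tor; done
```

```text
clock 21.533
ee_pos [0.511, -0.033, 0.13]
ft_force [8.394, -9.633, -12.55]
wrist_torque [-2.195, -1.512, 0.28]
qpos [-0.124, 0.447, 2.02, -0.002, 0.673, 1.384]
az -1.5065
wrist_torque [[-2.0498, -1.5327, 0.2141], [-2.1278, -1.5531, 0.0524], [-2.0775, -1.5169, 0.0833]]
wrist_torque [[-2.0892, -1.5382, 0.1123], [-2.0441, -1.5666, 0.0891], [-2.1209, -1.5333, 0.0705]]
```

Request:
arm_command --motion '[[[0,0,0,-0.03],[0,0,0,-0.03],[0,0,0,-0.03]]]'

```text
clock: 22.08
ee_pos: [0.5107, -0.0335, 0.1304]
orientation: [0.494, 0.507, 0.493, -0.506]
ft_force: [7.8, -12.0, -11.8]
gripper_width: 0.24
```

```bash
python3 r.py|grep -E "pos|tor|az"; python3 s.py|grep -E "tor|pos"
```

```text
ee_pos [0.511, -0.034, 0.13]
wrist_torque [-2.313, -1.496, 0.322]
qpos [-0.124, 0.447, 2.02, -0.002, 0.672, 1.474]
az -1.5967
ee_pos [[0.5108, -0.0335, 0.1304], [0.5108, -0.0335, 0.1304], [0.5107, -0.0335, 0.1304]]
wrist_torque [[-2.343, -1.4482, 0.19], [-2.2886, -1.5374, 0.0962], [-2.3667, -1.5035, 0.1082]]
```

Request:
arm_command --motion '[[[0,0,-0.0008,0],[0,0,-0.0008,0],[0,0,0,0]]]'

```text
clock: 22.48
ee_pos: [0.511, -0.0335, 0.13]
orientation: [0.495, 0.506, 0.493, -0.506]
ft_force: [-0.5, -10.9, 17.5]
gripper_width: 0.241
```

Moving torque 0.32 N·m (≈85 N), held 0.10; relieve side loads, then release.

Request:
arm_command --motion '[[[0,-0.0006,0.0008,0],[0,0,0,0]]]'

```text
clock: 22.65
ee_pos: [0.5109, -0.0338, 0.1302]
orientation: [0.495, 0.507, 0.493, -0.506]
ft_force: [4.0, -6.6, 1.8]
gripper_width: 0.244
```

Request:
arm_command --motion '[[[0,0,0,0],[0,0,0,0],[0,0,0,0],[0,0,0,0]]]' --hand 0

```text
clock: 22.98
ee_pos: [0.5094, -0.033, 0.1296]
orientation: [-0.494, -0.506, -0.494, 0.506]
ft_force: [-0.2, 0.7, 0.0]
gripper_width: 0.505
```

```bash
python3 y.py; python3 r.py|grep -E "pos|for|tor"
python3 - <<'E'
from h import *
save(cams.read_camera("wrist"),"w7.png")
E
```

```text
3919 (array([509.7, -35.7]), array([88.4, 26.2]), 2.2) 0.10386392205871386
ee_pos [0.51, -0.033, 0.13]
ft_force [1.24, 0.513, 0.463]
wrist_torque [-0.01, 0.025, -0.025]
qpos [-0.124, 0.448, 2.022, 0.0, 0.673, 1.471]
```

View pics/w7.png

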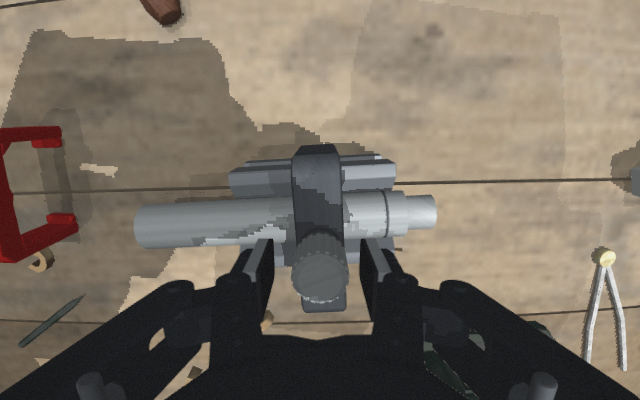

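Picture: stirrup square across the shaft at mid-block (317,200), bridge staying up at 104 mm (feet at the groove roof) with the fingers clear. Retreat and last check.

Request:
arm_command --motion '[[[0,0,0.01,0],[0,0,0.02,0],[0,0,0.03,0],[0,0,0.03,0],[0,0,0.03,0],[0,0,0.03,0],[0,0,0,0],[0,0,0,0]]]'

```text
clock: 23.75
ee_pos: [0.5106, -0.0332, 0.282]
orientation: [0.495, 0.507, 0.493, -0.505]
ft_force: [-0.8, -0.1, -0.4]
gripper_width: 0.502
```

```bash
python3 y.py; python3 r.py|grep -E "pos|for"
python3 - <<'E'
from h import *
p=cams.read_camera("wrist");A=cloud(p,np.ones((400,640),bool))
A=A[(A[:,0]>.44)&(A[:,0]<.58)&(A[:,1]>-.16)&(A[:,1]<.14)]
q=A[(A[:,2]>.066)&(A[:,2]<.085)];print("shaft",q[:,1].min(),q[:,1].max(),np.polyfit(q[:,1],q[:,0],1))
q=A[(A[:,2]>.138)&(A[:,2]<.146)];print("knob",rect(q),np.median(q,0))
q=A[(A[:,2]>.056)&(A[:,2]<.0625)&(abs(A[:,0]-.51)>.022)];print("blk",rect(q))
save(cams.read_camera("scene"),"s8.png",(290,160,390,260),5)
E
```

```text
1430 (array([509.6, -35.7]), array([88.5, 26. ]), 2.0) 0.10390295180827794
ee_pos [0.51, -0.033, 0.281]
ft_force [-0.196, -0.164, -0.08]
qpos [-0.124, 0.247, 1.869, 0.0, 1.025, 1.471]
shaft -0.1126082188047709 0.0867999283346175 [-0.03212295  0.5098826 ]
knob (array([509.6, -35.1]), array([23.9, 24.7]), 70.3) [ 0.51015589 -0.03523109  0.1416544 ]
blk (array([515.8, -32. ]), array([ 82.8, 110. ]), 1.8)
```

View pics/s8.png

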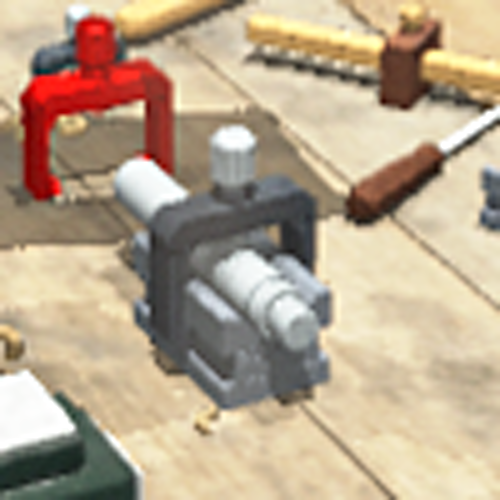

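The crop shows the stirrup clamped over the shaft at mid-block, the shaft unmoved and the hand clear. Handing in.

```bash
python3 -c "
from cell import workorder
print(workorder.hand_in())"
```

```text
the job is handed in; nothing more can be done
None
```

I hung the larger dark stirrup over the long free end of the shaft, slid its feet into the block's grooves, brought it to the middle and nipped the knob up clockwise. The job is handed in, at about 24 s on the robot's clock.

- **Tightness:** the turning moment reached about 0.28–0.32 N·m, which works out at roughly 70–85 N on the pad, below the 150 N bruising limit. The readings scattered by about ±0.04 N·m. I did not check the pressure with a fresh hold after letting go.
- **Last checks:**
  - The bridge stayed at 104 mm after release, so the feet are up at the groove roof.
  - The stirrup is square to the block, at 2.0° against the block's 1.8°.
  - Its centre measures about 3 mm toward -y from the middle of the block.
  - The shaft ends lie where they did to within 1 mm.
  - The hand is clear and feels no force.
- **What needed mending:** the first hold on the knob was off-centre, so I took it again. During turning the stirrup twisted about 12° in the grooves. I turned it back square and held it up against the groove roof while finishing the nip.
- **Bystanders:** I did not go near the small stirrup, the dividers or the tin, but I did not measure them again at the end.

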